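Cap the sample vial and index the shuttle at the counting probe

ROBOT

A 6-joint arm with a two-finger parallel gripper is mounted at the origin on a cart in front of the work surface, level with it; the furniture and walls round the work are solid. World frame = base frame: x ahead of the robot, y to its left, z up, the work surface at z = 0. Lengths are in mm, angles in rad, forces in N, time in s.
With the tool pointing down it reaches from about 275 to 750 mm from the base axis. Payload 10.2 kg.
Tool frame: the origin (TCP) lies between the finger pads; the fingertips stand 17 mm ahead of it and the grasp point (between the pads) lies 2 mm behind it; z points along the fingers, y is the line along which they close (so a half turn about z gives the same grasp; the last joint's range is limited). The gripper opens to 85 mm and grips with 20 to 120 N. Pads are 22 mm wide; open, the fingers measure 114 mm over their backs; the gripper's body (76 mm by 85 mm) begins 54 mm behind the grasp point. The pads swing forward as they close: fully open they stand 13 mm farther back than shut.
Start: joints at [0.877, 0.313, 1.498, -0, 1.331, -0.223], TCP at [238.153, 467.883, 214.094] pointing down, gripper open.
Joint ranges: [-2.94, 2.94], [-0.97, 2.17], [0.19, 2.56], [-1.23, 4.37], [0.02, 3.11], [-2.88, 2.88]. Speed limits (rad/s): [2.39, 2.39, 3.01, 3.14, 3.14, 3.14].

INTERFACE

Orientations are given as a unit quaternion [w, x, y, z].
In Python, from rig import * gives the robot as it stands.
- The arm moves only by the tool step_arm, never from a script. Its argument "commands" is text: rows parted by semicolons, each of 7 numbers parted by spaces: the opening, from 0 (shut) to 1 (fully open), then the shift along the tool's x, y, z in cm, then the turn, a rotation vector about the tool's x, y, z in rad. In form: hand x y z rx ry rz; .... A call has 1 to 20 rows; each row is the pose to reach, as a shift and turn from the pose commanded when the call began, along the tool's axes at that moment; what a row does not reach only later rows make up. A row lasts 1/12 s, in which the tool goes at most 41.7 mm and 7.16 degrees, less where a joint would pass 70% of its speed; a pose out of reach is approached as far as the arm can. A call with a gripper value outside its range is refused whole. The fingers move at their own pace and stop on an object; "newtons" is the grip in N (left out, the last holds). Time passes only in rows, so rows that repeat a pose let the fingers close. It gives the time, the measured TCP pose, the force, the opening and the grip force at its end, in the units of the state.
- sense(): the state, without advancing time (a new reading comes with each control period).
- capture(name): name is "side" or "top"; returns the picture (480x640x3 uint8, red, green, blue); there is no depth.
- camera_model(name): a dict with "mtx" (3x3 intrinsics, pixels), "k1" (the pictures are not rectified: a ray, as slopes to the right and down, at radius r is drawn at 1 + k1 r^2 times it, then the intrinsics apply), "eye" and "rotation" of the camera in the world. Camera axes: x right, y down, z forward; pixel columns grow to the right and rows downward; lengths in mm; the calibration is good to about 2 mm. A picture is of the moment at which its call begins. camera_model takes no time and is no camera call.
- finish_job(): hands the job in; it is judged then, once.
Trained networks look in the newest picture that a camera, given by its name, has taken for a name from the list of things; names that differ only in an ending like _2 or _b are one class to them, and where a whole thing is asked for, a point or a joint stands for the part that bears it (a point fixed in the world has none). Each returns a list of dicts, best first, with "score" (0 to 1); they miss things now and then, are a little off and sometimes report something else, mostly with a low value. They report only what shows in the picture. A call takes as long as a camera call. They do not tell look-alikes from the thing itself.
- search_frame(camera, label): "rect" ([centre column, centre row, width, height] in pixels, round what is visible of it).
- trace(camera, label): "mask" (480x640 bool, what is visible of it) and "rect" ([centre column, centre row, width, height] in pixels, round what is visible of it).
- spot_point(camera, label): "xy" ([column, row] in pixels: a listed point, or the origin of a listed thing).
The state is a dict: "time_s": time; "joints": joint angles; "dq": joint speeds; "tau": joint torques, N m; "eef_pos": TCP position; "ee_rot": TCP orientation; "force": force on the tool from outside, world axes, zero at the start; "wrist_torque": the same for the moment, N m; "grip_width": opening from 0.0 (shut) to 1.0 (fully open); "grip_force": force on a finger pad.
Only numpy, scipy, OpenCV 4.12 (cv2) and the standard library are available. Lean on these libraries where they do the work, as an engineer would, in place of code of your own. Each camera call takes 0.05 s, during which the arm holds its last target. There are 200 camera calls.

TASK

Set the yellow shielding cap over the vial on the blue shuttle carriage, rim down flat on the deck, and let go of it. Then take the carriage by its black grip post and slide it along the rail to the white probe until its ball clicks into the notch, and finish there still gripping the post, the carriage at rest in the notch and the cap still seated; leave everything else on the bench alone.

Things in the scene. Friction and masses are not known exactly. Their poses are not given: they have to be found in the camera images.
- shuttle_base: Aluminium base fixed to the bench: plate from x = -55 to +105 mm and y = -165 to +165 mm in its own frame, top 12 mm above the bench, with two steel guide rods along y and grey end blocks (38 mm high) at y = +-153 mm. Origin on the bench at mid-rail; y is the rail direction; the -x side faces the robot. Place and yaw differ each time.
- carriage (a joint): Position (m) of the blue carriage along the rail (base +y), -0.1 to 0.1 between stops, 0 mid-rail; starts near the -y end. Block 86 mm (x) by 76 mm (y), flat deck 40 mm above the bench. Drag about 1.5 N. A spring ball in its rear edge rides on the index bar and snaps into the bar's slot, drawn in from about 3 mm either side; about 10 N along the rail frees it again.
- grip_post: Black ribbed round post on the carriage deck near its robot-side edge, for holding the carriage: 20 mm diameter, 45 mm tall, with a 24 mm foot in the lowest 6 mm. Origin at the centre of its foot on the deck, 40 mm above the bench, on the carriage's middle line; z up, y along the rail. 50 mm in front of the vial's axis.
- vial_seat (a point): Point on the carriage deck (40 mm above the bench) on the axis of the screw-cap vial that is fixed in the carriage; the vial is 23 mm in diameter, its top 79 mm above the bench. The cap belongs here, its open rim resting on the deck around the vial. Axes as the base: y along the rail, z up.
- cap: Yellow round shielding cap, loose, standing open side down on the bench to the robot's left: an inverted cup, 38 mm outer diameter, 50 mm tall, bore 30 mm diameter and 44 mm deep (3.5 mm to spare all round the vial). About 90 g. Origin at the centre of its open rim (underside), z up.
- probe: White counting probe head (36 x 50 mm, top 68 mm above the bench, black centre line on top) behind the rail, in one piece with a 270 mm steel index bar along the rail. Its origin is on the plate top, 12 mm above the bench, at base x = 0 and, differing each time, base y = -5 to +45 mm; the head covers x = +64 to +100 mm. y along the rail.
- notch (a point): The slot in the index bar, 8 mm wide, on the centre line of the probe head: where the carriage's ball lies when the carriage is home in the notch, 27 mm above the bench. Axes as the base: y along the rail.
- index_ball (a point): The carriage's spring ball (10 mm diameter) at the middle of its rear edge, under the white line on the deck; moves with the carriage. 75 mm behind the grip post's axis and on the same line across the rail. The carriage is home when this point is level, along the rail, with notch.
- pe_jar: Bystander to be left alone: white plastic jar, 69 mm across, 134 mm tall. Origin at the centre of its underside.
- beaker_small: Bystander to be left alone: small clear beaker, 51 mm across, 52 mm tall. Origin at the centre of its underside.
- tipbox_green: Bystander to be left alone: low pipette tip box with green top, 71x115x52 mm. Origin at the centre of its underside.
- tipbox_blue: Bystander to be left alone: pipette tip box with its lid standing open, 96x128x113 mm. Origin at the centre of its underside.
- timer: Bystander to be left alone: small white timer, 24x64x52 mm. Origin at the centre of its underside.
Mind the look-alikes: they are no part of the job. Several things look just like the cap: the one meant starts farthest from the robot's base.

How it is judged:
By the outcome, as a careful person would: the job done as asked, in the order asked, and still so for the second after the job is handed in, while the arm keeps its last pose, push and grip.
It also fails if it takes over 58 s, if anything falls off the work surface, if the arm or the gripper's body presses on something with over 40 N, if the wrist force passes 120 N, or if a joint passes its speed limit or range.

## Working session

There is one attempt and no reset: what is moved stays moved. The work goes in short steps, Python scripts to look and compute and a tool call to move; the robot and the scene stay as the last step left them, time stands still between calls to the robot, and variables do not carry over. Pictures are saved under pics/ and viewed, at most 10 in all, crops included, and the job is handed in when it is done.

Besides the shell and the picture viewer there is one more tool, called after "Request:" by a JSON object that holds its "op" and its "data". step_arm: Moves the arm, as the interface text tells. Its arguments: {"type":"object","properties":{"commands":{"type":"string"},"newtons":{"type":"number"}},"required":["commands"]}

```bash
mkdir -p pics; cat > h.py <<'E'
from rig import *
import numpy as np, cv2
from scipy.spatial.transform import Rotation as R
def ray(cam,px):
    m=camera_model(cam);K=np.array(m["mtx"]);d=(np.array(px,float)-K[:2,2])/[K[0,0],K[1,1]]
    s=d.copy()
    for _ in range(20): s=d/(1+m["k1"]*(s@s))
    v=np.array(m["rotation"])@[s[0],s[1],1]
    return np.array(m["eye"],float),v
def at(cam,px,z):
    e,v=ray(cam,px);return e+v*(z-e[2])/v[2]
def tool(dw):
    q=sense()["ee_rot"];return R.from_quat(q,scalar_first=True).inv().apply(dw)
def save(cam,name):
    im=capture(cam);cv2.imwrite(f"pics/{name}.png",im[:,:,::-1]);return im
E
python3 - <<'E'
from h import *
for c in("top","side"):
    m=camera_model(c);print(c,m)
    save(c,c+"0")
    for l,z in [("cap",0),("grip_post",40),("vial_seat",40),("notch",27),("index_ball",27),("shuttle_base",0),("probe",12)]:
        for r in spot_point(c,l)[:5]: print(c,l,round(r["score"],2),np.round(r["xy"]),np.round(at(c,r["xy"],z)))
    
s=sense();print(s["ee_rot"],s["eef_pos"])
E
```

```text
top {'mtx': array([[447.55518758,   0.        , 320.65395326],
       [  0.        , 447.55518758, 242.06572093],
       [  0.        ,   0.        ,   1.        ]]), 'k1': -0.07184022499499834, 'eye': array([ 452.70831506,   10.43958597, 1270.74536743]), 'rotation': array([ 0.02617557, -0.70618287,  0.70675199, -0.03349969])}Traceback (most recent call last):
  File "<stdin>", line 6, in <module>
  File "h.py", line 11, in at
    e,v=ray(cam,px);return e+v*(z-e[2])/v[2]
        ~~~^^^^^^^^
  File "h.py", line 8, in ray
    v=np.array(m["rotation"])@[s[0],s[1],1]
      ~~~~~~~~~~~~~~~~~~~~~~~^~~~~~~~~~~~~~
ValueError: matmul: Input operand 1 has a mismatch in its core dimension 0, with gufunc signature (n?,k),(k,m?)->(n?,m?) (size 3 is different from 4)
```

View pics/top0.png

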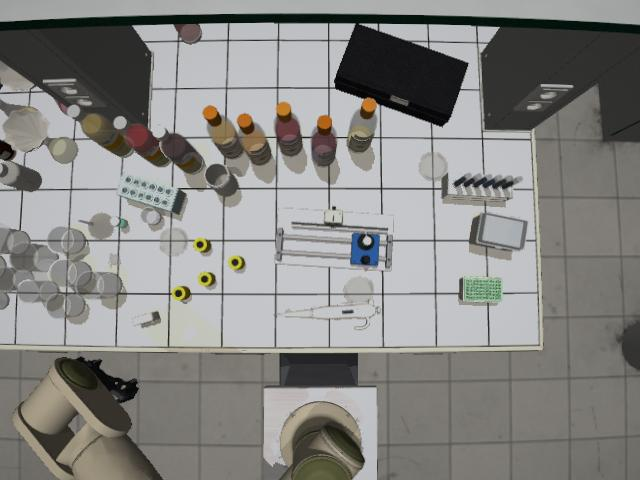

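The top view shows four yellow caps at (201,245), (236,263), (206,279) and (180,293). The carriage is at (365,248) and the probe at (333,217). The rotation comes back as a quaternion, so I'll fix the helper.

```bash
sed -i 's/np.array(m\["rotation"\])@\[s\[0\],s\[1\],1\]/R.from_quat(m["rotation"],scalar_first=True).apply([s[0],s[1],1])/' h.py
python3 - <<'E'
from h import *
for c in("top","side"):
    save(c,c+"0")
    for l,z in [("cap",0),("grip_post",40),("vial_seat",40),("notch",27),("index_ball",27),("shuttle_base",0),("probe",12)]:
        for r in spot_point(c,l)[:5]: print(c,l,round(r["score"],2),np.round(r["xy"]),np.round(at(c,r["xy"],z)))
s=sense();print(s["ee_rot"],s["eef_pos"],camera_model("side")["eye"])
E
```

```text
top cap 0.69 [184. 295.] [410. 384.   0.]
top cap 0.68 [210. 277.] [461. 311.   0.]
top cap 0.66 [206. 246.] [550. 324.   0.]
top cap 0.58 [239. 263.] [500. 230.   0.]
top grip_post 0.57 [362. 258.] [ 512. -117.   40.]
top grip_post 0.42 [150. 316.] [354. 467.  40.]
top vial_seat 0.72 [364. 238.] [ 568. -121.   40.]
top notch 0.87 [335. 227.] [599. -42.  27.]
top notch 0.38 [149. 316.] [353. 475.  27.]
top index_ball 0.88 [367. 234.] [ 579. -133.   27.]
top shuttle_base 0.73 [332. 247.] [546. -34.   0.]
top probe 0.53 [149. 316.] [351. 480.  12.]
side cap 0.76 [380. 363.] [420. 393.   0.]
side cap 0.73 [358. 339.] [452. 324.   0.]
side cap 0.73 [333. 312.] [496. 238.   0.]
side cap 0.64 [313. 343.] [548. 324.   0.]
side grip_post 0.55 [290. 218.] [ 579. -115.   40.]
side grip_post 0.42 [315. 212.] [ 505. -138.   40.]
side notch 0.58 [287. 238.] [590. -34.  27.]
side notch 0.27 [316. 345.] [545. 354.  27.]
side index_ball 0.8 [289. 221.] [ 581. -119.   27.]
side shuttle_base 0.93 [307. 245.] [538. -31.   0.]
side shuttle_base 0.69 [433. 399.] [340. 486.   0.]
side probe 0.68 [307. 246.] [536. -12.  12.]
[-1.51816134e-05  2.33242112e-01  9.72418694e-01 -3.98047701e-06] [238.15270424 467.87931292 214.09390486] [581.41081486 971.83274571 709.1144499 ]
```

View pics/side0.png

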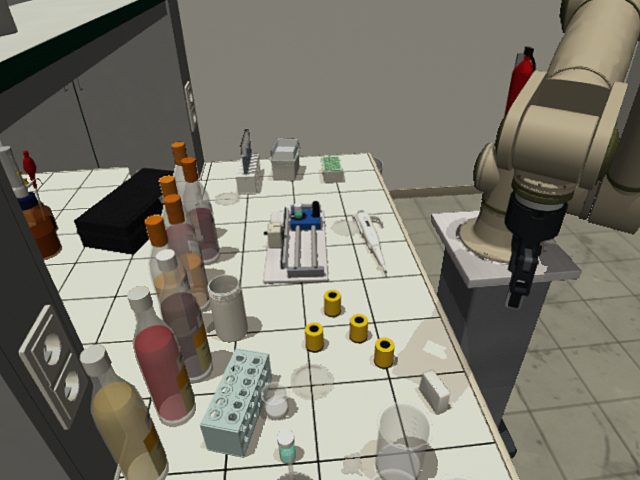

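The side view shows the same four caps, with the target at (313,337). The carriage sits toward the far end at about (303,218), and the probe is at (273,235). Next I'll refine the positions by colour segmentation and a zoomed crop.

```bash
python3 - <<'E'
from h import *
im=cv2.imread("pics/top0.png");
a=cv2.resize(im[200:280,265:405],None,fx=5,fy=5,interpolation=cv2.INTER_CUBIC)
b=cv2.resize(im[230:300,170:250],None,fx=5,fy=5,interpolation=cv2.INTER_CUBIC)
cv2.imwrite("pics/crop_a.png",a);
hsv=cv2.cvtColor(im,cv2.COLOR_BGR2HSV)
for cam in("top","side"):
    i=cv2.imread(f"pics/{cam}0.png");hsv=cv2.cvtColor(i,cv2.COLOR_BGR2HSV)
    y=cv2.inRange(hsv,(20,150,80),(35,255,255));y=cv2.morphologyEx(y,cv2.MORPH_CLOSE,np.ones((3,3)))
    n,lab,st,ce=cv2.connectedComponentsWithStats(y)
    for k in range(1,n):
        if st[k,4]>40:
            x,yy,w,h,ar=st[k]
            if not((i.shape and yy>220 and x<400)):continue
            g=i[yy:yy+h,x:x+w].max(2).astype(float)
            d=(g<70);ys,xs=np.nonzero(d[:int(h*1)])
            e=(xs.mean()+x,ys.mean()+yy) if len(xs) else None
            print(cam,st[k],e,e and np.round(at(cam,e,50),1), "bbox",np.round(at(cam,(x+w/2-.5,yy+h/2-.5),25),1))
E
```

```text
top [194 238  13  14 112] (np.float64(200.36363636363637), np.float64(245.0909090909091)) [547.8 327.7  50. ] bbox [551.4 335.2  25. ]
top [229 256  14  13 117] (np.float64(235.63636363636363), np.float64(262.42424242424244)) [500.3 229.8  50. ] bbox [502.5 234.7  25. ]
top [198 273  14  13 115] (np.float64(204.6), np.float64(278.76666666666665)) [455.7 314.2  50. ] bbox [455.1 320.7  25. ]
top [172 287  14  13 111] (np.float64(178.46875), np.float64(292.96875)) [416.9 385.4  50. ] bbox [416.1 392.9  25. ]
side [325 290  16  26 332] (np.float64(332.5853658536585), np.float64(298.9024390243902)) [498.2 247.9  50. ] bbox [496.6 232.3  25. ]
side [350 314  18  28 375] (np.float64(358.8909090909091), np.float64(324.72727272727275)) [454.  331.1  50. ] bbox [451.3 314.6  25. ]
side [305 323  18  28 397] (np.float64(313.66101694915255), np.float64(333.52542372881356)) [547.5 345.3  50. ] bbox [547.2 329.7  25. ]
side [375 338  20  29 429] (np.float64(384.3880597014925), np.float64(347.67164179104475)) [415.3 396.8  50. ] bbox [411.2 386.1  25. ]
```

View pics/crop_a.png

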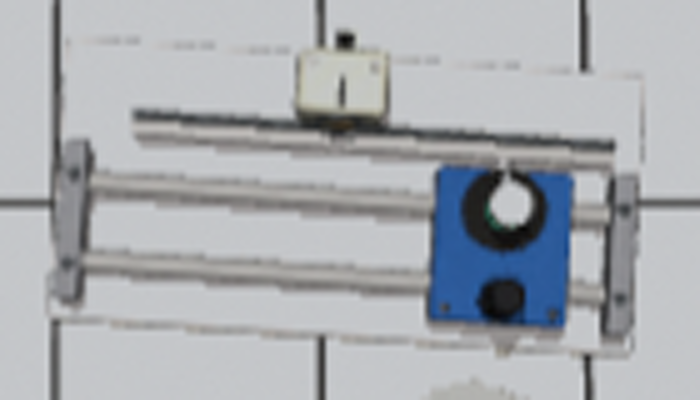

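The crop gives these positions (crop pixels): post top (502,298), vial top about (512,205), probe top line about (343,90), end-block centres (74,221) and (621,256), and plate corners (68,40), (643,75), (630,355), (50,318).

```bash
python3 - <<'E'
from h import *
def c(x,y,z): return at("top",((x+.5)/5-.5+265,(y+.5)/5-.5+200),z)
P={k:c(*v) for k,v in dict(post=(502,298,85),vial=(512,205,79),pr0=(343,107,68),pr1=(343,75,68),bl=(74,221,38),br=(621,256,38),c1=(68,40,12),c2=(643,75,12),c3=(630,355,12),c4=(50,318,12),d1=(437,167,40),d2=(575,175,40),d3=(565,328,40),d4=(428,320,40)).items()}
for k,v in P.items(): print(k,np.round(v,1))
for a,b in [("br","bl"),("c2","c1"),("c3","c4"),("d2","d1"),("d3","d4"),("post","vial"),("c3","c2"),("c4","c1")]:
    d=P[b]-P[a];print(a,b,np.linalg.norm(d[:2]).round(1),np.degrees(np.arctan2(d[1],d[0])).round(2))
deck=(P["d1"]+P["d2"]+P["d3"]+P["d4"])/4;print("deck",deck)
# base frame
ua=P["bl"]-P["br"]+P["c1"]-P["c2"]+P["c4"]-P["c3"];u=ua[:2]/np.linalg.norm(ua[:2]);v=np.array([u[1],-u[0]])
o=((P["c1"]+P["c2"]+P["c3"]+P["c4"])/4)[:2]-25*v
print("u,v,o",u,v,o)
for k in P: print(k,"base xy",np.round([(P[k][:2]-o)@v,(P[k][:2]-o)@u],1))
print("deck",(deck[:2]-o)@v,(deck[:2]-o)@u)
# predicted vs seen in side
im=cv2.imread("pics/side0.png");cv2.imwrite("pics/crop_s.png",cv2.resize(im[195:285,260:340],None,fx=6,fy=6,interpolation=cv2.INTER_CUBIC))
t=np.array([548,330,214])-sense()["eef_pos"];print("tool shift to cap",tool(t))
E
```

```text
post [ 507.3 -119.6   85. ]
vial [ 557.4 -126.1   79. ]
pr0 [611.7 -36.2  68. ]
pr1 [629.2 -36.2  68. ]
bl [552.3 111.6  38. ]
br [ 532.7 -191.1   38. ]
c1 [657.6 117.8  12. ]
c2 [ 637.7 -209.4   12. ]
c3 [ 478.5 -199.7   12. ]
c4 [499.6 126.9  12. ]
d1 [582.  -89.2  40. ]
d2 [ 577.6 -165.8   40. ]
d3 [ 492.8 -159.2   40. ]
d4 [497.4 -83.6  40. ]
br bl 303.3 86.3
c2 c1 327.9 86.52
c3 c4 327.2 86.29
d2 d1 76.7 86.68
d3 d4 75.7 86.58
post vial 50.5 -7.39
c3 c2 159.5 -3.5
c4 c1 158.2 -3.27
deck [ 537.43355842 -124.44498747   40.        ]
u,v,o [0.06328847 0.99799528] [ 0.99799528 -0.06328847] [543.37879019 -39.51980385]
post base xy [-30.9 -82.2]
vial base xy [ 19.5 -85.5]
pr0 base xy [68.   7.7]
pr1 base xy [85.5  8.7]
bl base xy [ -0.7 151.4]
br base xy [  -1.1 -151.9]
c1 base xy [104.  164.3]
c2 base xy [ 104.8 -163.6]
c3 base xy [ -54.7 -164. ]
c4 base xy [-54.2 163.3]
d1 base xy [ 41.7 -47.1]
d2 base xy [  42.1 -123.8]
d3 base xy [ -42.9 -122.7]
d4 base xy [-43.1 -46.9]
deck -0.558528662328768 -85.13119663452511
tool shift to cap [-3.38679281e+02  1.76747814e+01  8.42719632e-02]
```

View pics/crop_s.png

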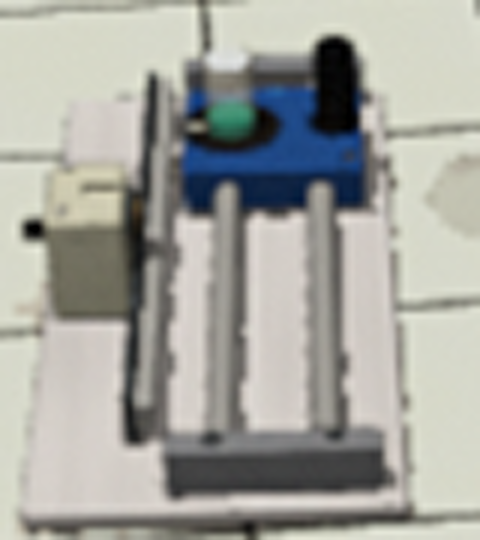

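The side crop agrees: carriage at the far end with the post on the right, vial at (232,90) and probe head at (88,235). Base yaw is about 86.4° for +y, the vial is at about (557.7,-125.6), and the notch is at base y ≈ 8.2. Moving to the cap now.

Request:
{"op": "step_arm", "data": {"commands": "1 -33.9 1.7 6 0 0 -0.408;1 -33.9 1.7 6 0 0 -0.408;1 -33.9 1.7 6 0 0 -0.408;1 -33.9 1.7 6 0 0 -0.408;1 -33.9 1.7 6 0 0 -0.408;1 -33.9 1.7 6 0 0 -0.408;1 -33.9 1.7 6 0 0 -0.408;1 -33.9 1.7 6 0 0 -0.408;1 -33.9 1.7 6 0 0 -0.408;1 -33.9 1.7 6 0 0 -0.408;1 -33.9 1.7 6 0 0 -0.408;1 -33.9 1.7 6 0 0 -0.408", "newtons": 20}}

```text
time_s: 1.9
eef_pos: [547.4, 329.7, 154.2]
ee_rot: [-0.0, 0.031, 1.0, 0.0]
force: [0.7, -0.1, 0.5]
grip_width: 0.999
grip_force: 0.0
```

Request:
{"op": "step_arm", "data": {"commands": "1 0 0 4 0 0 0;1 0 0 8 0 0 0;1 0 0 11 0 0 0;1 0 0 12.2 0 0 0;1 0 0 12.2 0 0 0;1 0 0 12.2 0 0 0;0.3 0 0 12.2 0 0 0;0.3 0 0 12.2 0 0 0;0.3 0 0 12.2 0 0 0;0.3 0 0 12.2 0 0 0;0.3 0 0 12.2 0 0 0;0.3 0 0 12.2 0 0 0;0.3 0 0 12.2 0 0 0;0.3 0 0 12.2 0 0 0"}}

```text
time_s: 3.07
eef_pos: [548.3, 329.5, 32.7]
ee_rot: [0.001, 0.031, 1.0, 0.0]
force: [-0.7, 1.3, 6.2]
grip_width: 0.304
grip_force: 2.7
```

```bash
python3 - <<'E'
from h import *
s=sense();print(s["grip_width"],s["grip_force"],s["eef_pos"],s["force"])
E
```

```text
0.30362466772457064 2.693989835679531 [548.34354677 329.48102217  32.73743272] [-0.66369631  1.26253848  6.19438896]
```

```bash
python3 - <<'E'
from h import *
i=save("side","s1");i=i[:,:,::-1]
cv2.imwrite("pics/s1c.png",cv2.resize(i[250:390,240:420],None,fx=4,fy=4,interpolation=cv2.INTER_CUBIC))
E
```

```text
(no output)
```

View pics/s1c.png

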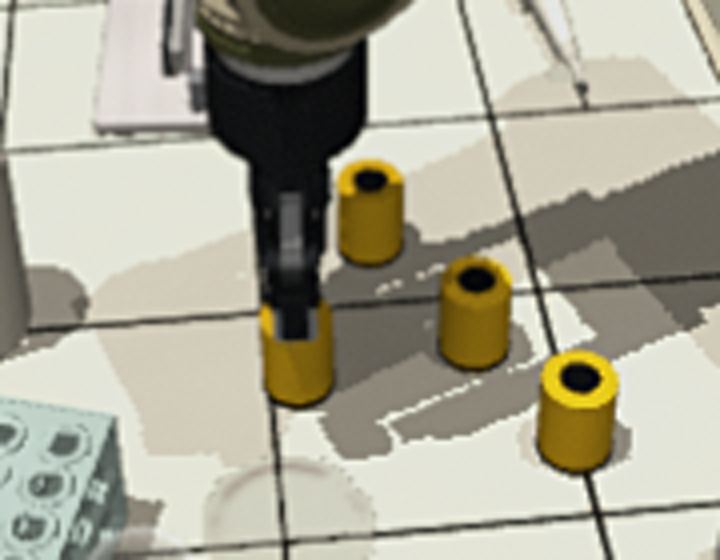

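The gripper straddles the target cap at crop (297,350), which hasn't moved. The opening reading seems nonlinear, so I'll close fully to check.

Request:
{"op": "step_arm", "data": {"commands": "0 0 0 0 0 0 0;0 0 0 0 0 0 0;0 0 0 0 0 0 0;0 0 0 0 0 0 0;0 0 0 0 0 0 0;0 0 0 0 0 0 0"}}

```text
time_s: 3.62
eef_pos: [550.8, 327.6, 36.8]
ee_rot: [0.003, 0.031, 1.0, -0.001]
force: [-3.3, -13.7, 31.2]
grip_width: 0.001
grip_force: 15.3
```

```bash
cat >> h.py <<'E'
def proj(cam,p):
    m=camera_model(cam);K=np.array(m["mtx"]);c=R.from_quat(m["rotation"],scalar_first=True).inv().apply(np.array(p,float)-m["eye"])
    s=c[:2]/c[2];s=s*(1+m["k1"]*(s@s));return np.round(s*[K[0,0],K[1,1]]+K[:2,2],1)
E
python3 - <<'E'
from h import *
for p in [(548,329,15),(548,329,50),(548,345,15),(548,345,50),(548,330,0),(567,330,0)]: 
    q=proj("side",p);print(p,q,(q-[240,250])*4)
i=save("side","s2");i=i[:,:,::-1]
a=cv2.resize(i[280:380,270:370],None,fx=5,fy=5,interpolation=cv2.INTER_CUBIC)
i=save("top","t2");i=i[:,:,::-1]
b=cv2.resize(i[210:270,170:230],(500,500),interpolation=cv2.INTER_CUBIC)
cv2.imwrite("pics/s2c.png",np.hstack([a,b])[:,:800] if 0 else cv2.resize(np.hstack([a,b]),(800,400)))
E
```

```text
(548, 329, 15) [313.2 339.6] [292.8 358.4]
(548, 329, 50) [312.8 327.7] [291.2 310.8]
(548, 345, 15) [313.8 345.5] [295.2 382. ]
(548, 345, 50) [313.4 333.5] [293.6 334. ]
(548, 330, 0) [313.4 345. ] [293.6 380. ]
(567, 330, 0) [304.4 345.7] [257.6 382.8]
```

View pics/s2c.png

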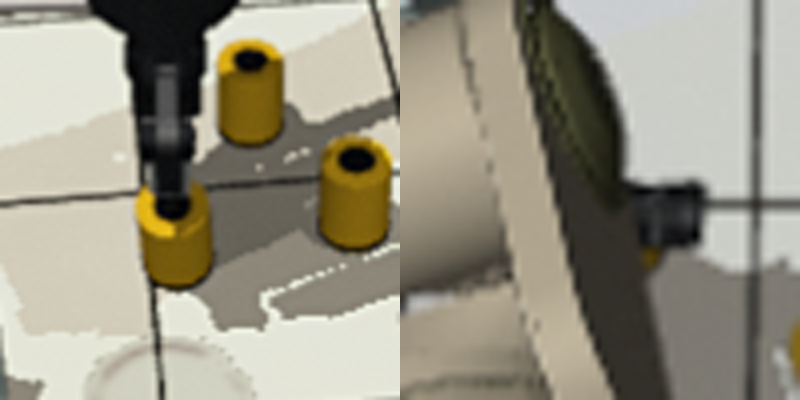

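```bash
python3 - <<'E'
from h import *
import json
for z in (180,197,210,230): print(z,proj("side",(238,468,z)),proj("side",(238+.4535*50,468+.891*50,z)),proj("side",(238-.4535*50,468-.891*50,z)))
i=cv2.imread("pics/side0.png");cv2.imwrite("pics/s0g.png",cv2.resize(i[230:320,470:570],None,fx=5,fy=5,interpolation=cv2.INTER_CUBIC))
s=sense();print(s)
E
```

```text
180 [503.4 317.1] [501.6 338.2] [505. 298.]
197 [505.6 309.6] [504.  330.6] [507.1 290.7]
210 [507.4 303.7] [505.8 324.6] [508.8 284.9]
230 [510.1 294.4] [508.7 315.1] [511.4 275.8]
{'time_s': 3.7167, 'joints': array([ 0.35589083,  0.7343258 ,  1.31552156, -0.00480043,  1.08619901,
       -1.14993048]), 'dq': array([ 0.00038787, -0.00107684, -0.00225795,  0.00098811,  0.00025589,
        0.00012887]), 'tau': array([ 6.49208754e+00, -3.80698764e+01, -1.66542685e+01,  2.78551228e+00,
       -2.18375668e+00,  2.50413409e-02]), 'eef_pos': array([550.77056508, 327.57182065,  36.76210063]), 'ee_rot': array([ 3.37204942e-03,  3.13699113e-02,  9.99501733e-01, -9.18393920e-04]), 'force': array([ -3.08788014, -14.14173865,  31.01235885]), 'wrist_torque': array([-2.55119185,  0.70852725, -0.02058877]), 'grip_force': 15.306770873721689, 'grip_width': -0.00034043242697413237}
```

View pics/s0g.png

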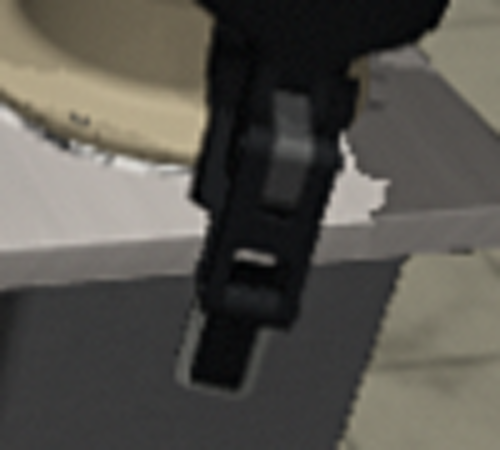

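The start picture agrees with the contact: the fingertip shows at (514,308), which is about 30 mm higher than the stated tool geometry predicts. So the fingers shut on top of the cap. I'll back off, open, check the cap, then go lower under force watch.

Request:
{"op": "step_arm", "data": {"commands": "0 0 0 -3 0 0 0;0 0 0 -5 0 0 0;1 0 0 -5 0 0 0;1 0 0 -5 0 0 0;1 0 0 -5 0 0 0;1 0 0 -5 0 0 0;1 0 0 -5 0 0 0;1 0 0 -5 0 0 0;1 0 0 -5 0 0 0;1 0 0 -5 0 0 0"}}

```text
time_s: 4.55
eef_pos: [547.9, 329.2, 81.8]
ee_rot: [-0.0, 0.031, 1.0, -0.0]
force: [-0.1, 0.4, 0.5]
grip_width: 1.0
grip_force: 0.0
```

```bash
python3 - <<'E'
from h import *
s=sense();print(s["eef_pos"],s["force"],s["grip_width"])
i=save("side","s3");i=i[:,:,::-1]
a=cv2.resize(i[230:370,230:400],None,fx=4,fy=4,interpolation=cv2.INTER_CUBIC)
cv2.imwrite("pics/s3c.png",a)
for z in(65,82,95,110,130):
    print(z,[(proj("side",(548,y,z))-[230,230])*4 for y in (330+43,330+57,330-43)])
for y in (320,325,330,335): print(y,(proj("side",(548,y+19,0))-[230,230])*4)
E
```

```text
[547.90233537 329.22698007  81.81580033] [-0.07927551  0.40747334  0.45268023] 1.000076451704208
65 [array([337.6, 434.8]), array([340. , 456.4]), array([324. , 311.6])]
82 [array([336.4, 409.6]), array([338.8, 431.6]), array([322.8, 287.6])]
95 [array([336. , 390.4]), array([338.4, 412. ]), array([322. , 268.4])]
110 [array([335.2, 367.6]), array([337.6, 389.2]), array([321.2, 246.4])]
130 [array([334. , 336.4]), array([336.4, 358. ]), array([320., 216.])]
320 [335.2 473.2]
325 [336.  480.4]
330 [336.8 488. ]
335 [337.6 495.2]
```

View pics/s3c.png

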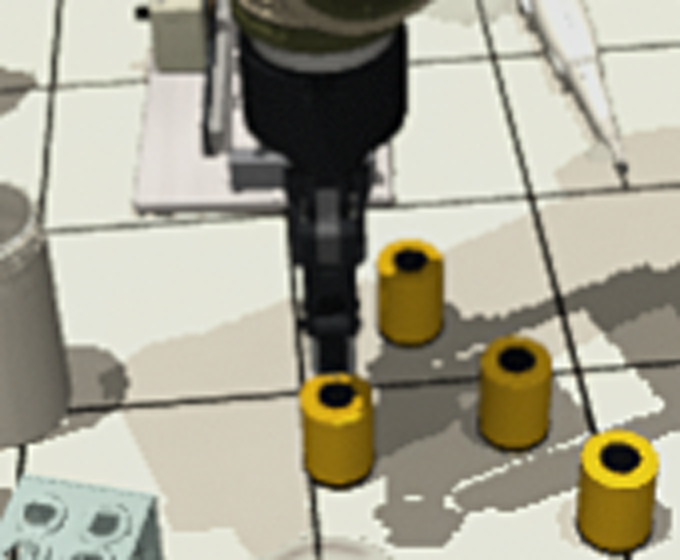

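The target cap at (337,430) is undisturbed, and the near fingertip shows at about row 375, so the fingers really do end about 30 mm short of the stated tip. Lowering to TCP z=7 is safe under either geometry.

Request:
{"op": "step_arm", "data": {"commands": "1 0 0 3 0 0 0;1 0 0 5.5 0 0 0;1 0 0 7 0 0 0;1 0 0 7.5 0 0 0;1 0 0 7.5 0 0 0;1 0 0 7.5 0 0 0"}}

```text
time_s: 5.1
eef_pos: [548.5, 329.5, 8.0]
ee_rot: [0.001, 0.031, 1.0, 0.0]
force: [0.6, 1.0, 0.1]
grip_width: 0.997
grip_force: 0.0
```

```bash
python3 - <<'E'
from h import *
i=save("side","s4");i=i[:,:,::-1]
a=cv2.resize(i[270:370,250:370],None,fx=5,fy=5,interpolation=cv2.INTER_CUBIC)
cv2.imwrite("pics/s4c.png",a)
for z in(-10,0,10,20,30,40):
    print(z,[(proj("side",(548,y,z))-[250,270])*5 for y in (330+43,330+57,330-43)])
E
```

```text
-10 [array([326.5, 472. ]), array([329.5, 499.5]), array([310., 316.])]
0 [array([326. , 455.5]), array([329., 483.]), array([309., 300.])]
10 [array([325., 439.]), array([328. , 466.5]), array([308.5, 283.5])]
20 [array([324.5, 422. ]), array([327.5, 449.5]), array([308., 267.])]
30 [array([324., 405.]), array([327. , 432.5]), array([307., 250.])]
40 [array([323.5, 387.5]), array([326.5, 415. ]), array([306.5, 233. ])]
```

View pics/s4c.png

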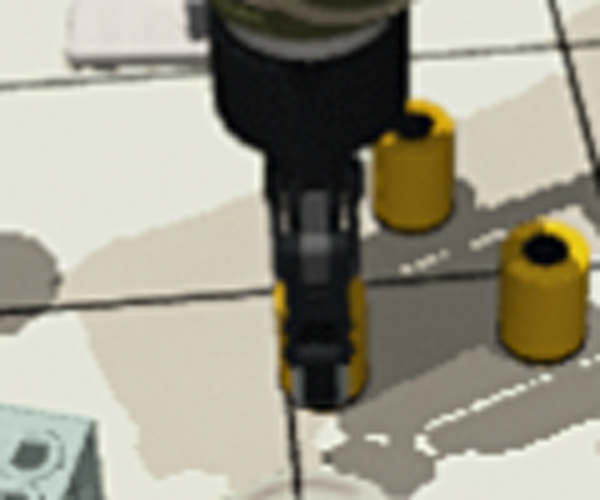

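The fingers now straddle the cap, with the near tip at row 407, about 30 mm above the bench. That confirms the offset. I'll go 14 mm lower and close.

Request:
{"op": "step_arm", "data": {"commands": "1 0 0 0.7 0 0 0;1 0 0 1.4 0 0 0;1 0 0 1.4 0 0 0"}}

```text
time_s: 5.4
eef_pos: [547.3, 329.0, -8.2]
ee_rot: [-0.001, 0.031, 1.0, -0.0]
force: [-0.5, 0.5, -0.6]
grip_width: 1.002
grip_force: 0.0
```

Request:
{"op": "step_arm", "data": {"commands": "0 0 0 0 0 0 0;0 0 0 0 0 0 0;0 0 0 0 0 0 0;0 0 0 0 0 0 0;0 0 0 0 0 0 0;0 0 0 0 0 0 0;0 0 0 0 0 0 0;0 0 0 0 0 0 0"}}

```text
time_s: 6.07
eef_pos: [548.2, 329.4, -6.5]
ee_rot: [0.0, 0.031, 1.0, 0.0]
force: [-0.9, -0.1, 4.4]
grip_width: 0.444
grip_force: 20.3
```

Gripped: 0.444 is 38 mm. Now I'll regrasp at 90° to centre the cap in both directions.

Request:
{"op": "step_arm", "data": {"commands": "0.85 0 0 0 0 0 0;0.85 0 0 0 0 0 0;0.85 0 0 0 0 0 0;0.85 0 0 0 0 0 0;0.85 0 0 0 0 0 1.57;0.85 0 0 0 0 0 1.57;0.85 0 0 0 0 0 1.57;0.85 0 0 0 0 0 1.57;0.85 0 0 0 0 0 1.57;0.85 0 0 0 0 0 1.57;0.85 0 0 0 0 0 1.57;0.85 0 0 0 0 0 1.57;0.85 0 0 0 0 0 1.57;0.85 0 0 0 0 0 1.57;0.85 0 0 0 0 0 1.57;0.85 0 0 0 0 0 1.57;0.85 0 0 0 0 0 1.57;0.85 0 0 0 0 0 1.57;0.85 0 0 0 0 0 1.57"}}

```text
time_s: 7.65
eef_pos: [547.9, 329.2, -7.0]
ee_rot: [-0.0, 0.728, 0.686, -0.0]
force: [-0.4, -0.1, -0.2]
grip_width: 0.852
grip_force: 0.0
```

Request:
{"op": "step_arm", "data": {"commands": "0 0 0 0 0 0 0;0 0 0 0 0 0 0;0 0 0 0 0 0 0;0 0 0 0 0 0 0;0 0 0 0 0 0 0;0 0 0 0 0 0 0;0 0 0 0 0 0 0;0 0 0 0 0 0 0", "newtons": 30}}

```text
time_s: 8.32
eef_pos: [548.1, 329.3, -6.8]
ee_rot: [0.0, 0.729, 0.685, 0.0]
force: [-0.2, -0.3, 2.4]
grip_width: 0.436
grip_force: 30.2
```

```bash
python3 - <<'E'
from h import *
s=sense();print(s["eef_pos"],s["ee_rot"],s["joints"])
print(tool(np.array([557.7,-125.6,125])-s["eef_pos"]))
E
```

```text
[548.06415779 329.29856242  -6.77313316] [5.45710480e-05 7.28635132e-01 6.84902058e-01 1.13513104e-04] [ 3.58130091e-01  7.91894330e-01  1.33798553e+00 -1.53837131e-05
  1.01146124e+00  4.19996021e-01]
[-453.42091105   37.76945363 -131.80537153]
```

Request:
{"op": "step_arm", "data": {"commands": "0 0 0 -3 0 0 0;0 0 0 -6.5 0 0 0;0 0 0 -10 0 0 0;0 -45.3 3.8 -13.2 0 0 -1.57;0 -45.3 3.8 -13.2 0 0 -1.57;0 -45.3 3.8 -13.2 0 0 -1.57;0 -45.3 3.8 -13.2 0 0 -1.57;0 -45.3 3.8 -13.2 0 0 -1.57;0 -45.3 3.8 -13.2 0 0 -1.57;0 -45.3 3.8 -13.2 0 0 -1.57;0 -45.3 3.8 -13.2 0 0 -1.57;0 -45.3 3.8 -13.2 0 0 -1.57;0 -45.3 3.8 -13.2 0 0 -1.57;0 -45.3 3.8 -13.2 0 0 -1.57;0 -45.3 3.8 -13.2 0 0 -1.57;0 -45.3 3.8 -13.2 0 0 -1.57;0 -45.3 3.8 -13.2 0 0 -1.57;0 -45.3 3.8 -13.2 0 0 -1.57;0 -45.3 3.8 -13.2 0 0 -1.57"}}

```text
time_s: 9.9
eef_pos: [557.7, -125.1, 124.8]
ee_rot: [-0.0, 0.032, 0.999, 0.0]
force: [-0.7, -0.1, -1.5]
grip_width: 0.435
grip_force: 30.7
```

```bash
python3 - <<'E'
from h import *
s=sense();p=s["eef_pos"];print(p,s["ee_rot"],s["grip_width"],s["grip_force"])
for cam in("side","top"):
    i=save(cam,cam+"5");hsv=cv2.cvtColor(i[:,:,::-1].copy(),cv2.COLOR_BGR2HSV)
    y=cv2.inRange(hsv,(20,150,80),(35,255,255))
    n,lab,st,ce=cv2.connectedComponentsWithStats(cv2.morphologyEx(y,cv2.MORPH_CLOSE,np.ones((3,3))))
    for k in range(1,n):
        if st[k,4]>15:
            x,yy,w,h,a=st[k]
            if w<40: print(cam,st[k],np.round(ce[k],1))
    z0=p[2]+6.8
    t=np.linspace(0,2*np.pi,40)
    q=np.array([proj(cam,(p[0]+19*np.cos(a),p[1]+19*np.sin(a),z)) for a in t for z in(z0,z0+50)])
    print("pred bbox",cam,q.min(0),q.max(0),proj(cam,(p[0],p[1],z0)))
E
```

```text
[ 557.67791773 -125.11058078  124.80697309] [-2.72121400e-04  3.22052677e-02  9.99481234e-01  1.02040843e-04] 0.4347148701204403 30.681671798229218
side [289 171   3  18  25] [289.8 180.3]
side [299 170   3  19  35] [300.4 178.8]
side [325 290  16  26 335] [332.2 303.2]
side [350 314  18  28 378] [358.3 328.6]
side [374 338  21  30 433] [383.8 353.2]
pred bbox side [287.5 167.9] [302.3 190.7] [295.4 187.4]
top [229 256  14  13 119] [235.7 262. ]
top [198 273  14  13 118] [205.  278.8]
top [172 287  14  13 117] [179.3 292.7]
pred bbox top [361.5 229.1] [379.1 246.1] [368.9 238.7]
```

The cap is held at (295,179) in the side view, within a pixel of the prediction. I'll lower it just past the vial top and check the force.

Request:
{"op": "step_arm", "data": {"commands": "0 0 -0.06 2 0 0 0;0 0 -0.06 4 0 0 0;0 0 -0.06 4.6 0 0 0;0 0 -0.06 4.9 0 0 0;0 0 -0.06 5.2 0 0 0;0 0 -0.06 5.5 0 0 0;0 0 -0.06 5.8 0 0 0;0 0 -0.06 6.1 0 0 0;0 0 -0.06 6.1 0 0 0"}}

```text
time_s: 10.75
eef_pos: [557.7, -125.8, 63.8]
ee_rot: [-0.0, 0.031, 1.0, 0.0]
force: [1.1, 0.5, -1.6]
grip_width: 0.435
grip_force: 30.7
```

Request:
{"op": "step_arm", "data": {"commands": "0 0 0 0.7 0 0 0;0 0 0 1.4 0 0 0;0 0 0 2.1 0 0 0;0 0 0 2.5 0 0 0;0 0 0 2.8 0 0 0;0 0 0 3 0 0 0;0 0 0 3.1 0 0 0;0 0 0 3.1 0 0 0"}}

```text
time_s: 11.42
eef_pos: [557.9, -125.9, 33.3]
ee_rot: [0.0, 0.031, 1.0, -0.0]
force: [0.4, 0.1, -1.2]
grip_width: 0.437
grip_force: 30.7
```

Request:
{"op": "step_arm", "data": {"commands": "0 0 0 0.1 0 0 0;0 0 0 0.1 0 0 0;0 0 0 0.1 0 0 0"}}

```text
time_s: 11.67
eef_pos: [558.1, -125.9, 33.1]
ee_rot: [0.0, 0.031, 1.0, -0.0]
force: [-3.8, 1.6, 6.5]
grip_width: 0.439
grip_force: 31.3
```

Contact at rim level 40. Releasing and rising.

Request:
{"op": "step_arm", "data": {"commands": "0.9 0 0 0 0 0 0;0.9 0 0 0 0 0 0;0.9 0 0 0 0 0 0;0.9 0 0 0 0 0 0;0.9 0 0 0 0 0 0;0.9 0 0 -2 0 0 0;0.9 0 0 -5 0 0 0;0.9 0 0 -8 0 0 0;0.9 0 0 -8 0 0 0;0.9 5 0 -8 0 0 0;0.9 5 0 -8 0 0 0;0.9 5 0 -8 0 0 0;0.9 5 0 -8 0 0 0"}}

```text
time_s: 12.75
eef_pos: [508.2, -122.9, 112.4]
ee_rot: [0.0, 0.032, 1.0, -0.0]
force: [0.5, 0.1, -0.3]
grip_width: 0.901
grip_force: 0.0
```

```bash
cat > chk.py <<'E'
from h import *
import sys
s=sense();print(s["eef_pos"],s["force"],s["grip_width"])
def cap(p): 
    t=np.linspace(0,2*np.pi,40)
    q=np.array([proj("side",(p[0]+19*np.cos(a),p[1]+19*np.sin(a),z)) for a in t for z in(40,90)]);return q.min(0),q.max(0)
i=save("side",sys.argv[1]);hsv=cv2.cvtColor(i[:,:,::-1].copy(),cv2.COLOR_BGR2HSV)
y=cv2.inRange(hsv,(20,150,60),(35,255,255))
n,lab,st,ce=cv2.connectedComponentsWithStats(cv2.morphologyEx(y,cv2.MORPH_CLOSE,np.ones((3,3))))
for k in range(1,n):
    if st[k,4]>15 and st[k,2]<40: print(st[k])
print("pred",cap([float(v) for v in sys.argv[2:4]]))
E
python3 chk.py s6 557.9 -125.8
```

```text
[ 508.17801501 -122.89956564  112.35353079] [ 0.5101744   0.09870984 -0.30578685] 0.9013285738064113
[ 23 179   5   6  18]
[291 198  13  21 232]
[325 290  16  26 343]
[350 314  18  28 385]
[374 338  21  30 441]
pred (array([289.3, 197.1]), array([303.5, 219.1]))
```

The cap is seated: seen box rows 198–219, predicted 197–219. Next I'll descend on the post and grip it.

Request:
{"op": "step_arm", "data": {"commands": "0.8 0 0 3 0 0 0;0.8 0 0 6 0 0 0;0.8 0 0 7.3 0 0 0;0.8 0 0 7.5 0 0 0;0.8 0 0 7.5 0 0 0;0 0 0 7.5 0 0 0;0 0 0 7.5 0 0 0;0 0 0 7.5 0 0 0;0 0 0 7.5 0 0 0;0 0 0 7.5 0 0 0;0 0 0 7.5 0 0 0;0 0 0 7.5 0 0 0;0 0 0 7.5 0 0 0;0 0 0 7.5 0 0 0;0 0 0 7.5 0 0 0", "newtons": 50}}

```text
time_s: 14.05
eef_pos: [508.4, -122.8, 38.0]
ee_rot: [0.001, 0.031, 1.0, -0.0]
force: [-1.3, 0.1, 4.9]
grip_width: 0.218
grip_force: 48.6
```

```bash
python3 - <<'E'
from h import *
s=sense();p=s["eef_pos"];o=np.array([543.37879,-39.5198]);u=np.array([.06328847,.99799528]);v=np.array([u[1],-u[0]])
print(p,s["force"],s["grip_width"],s["grip_force"]);d=p[:2]-o;print("base",d@v,d@u);k=(8.2-d@u);print(k,tool([*(u*k),0]),tool([*u,0]))
E
```

```text
[ 508.38655066 -122.8476548    38.03239642] [-1.34175305  0.08194515  4.85099862] 0.21758815206555146 48.64068388938904
base -29.64839726104041 -85.3754110684025
93.5754110684025 [-5.09901335e-02  9.35753841e+01 -5.03126469e-02] [-5.44909533e-04  9.99999712e-01 -5.37669525e-04]
```

Request:
{"op": "step_arm", "data": {"commands": "0 0 0.4 0 0 0 0;0 0 1.2 0 0 0 0;0 0 2 0 0 0 0;0 0 2.8 0 0 0 0;0 0 3.6 0 0 0 0;0 0 4.4 0 0 0 0;0 0 5.2 0 0 0 0;0 0 6 0 0 0 0;0 0 6.8 0 0 0 0;0 0 7.4 0 0 0 0;0 0 8 0 0 0 0;0 0 8.3 0 0 0 0;0 0 8.5 0 0 0 0;0 0 8.6 0 0 0 0;0 0 8.6 0 0 0 0"}}

```text
time_s: 15.3
eef_pos: [514.0, -37.1, 38.0]
ee_rot: [0.001, 0.031, 1.0, -0.0]
force: [0.6, -0.7, 6.6]
grip_width: 0.219
grip_force: 49.1
```

```bash
cat > st.py <<'E'
from h import *
s=sense();p=s["eef_pos"];o=np.array([543.37879,-39.5198]);u=np.array([.06328847,.99799528]);v=np.array([u[1],-u[0]])
f=s["force"];d=p[:2]-o;print("base",d@v,d@u,p[2],"f along",f[:2]@u,"across",f[:2]@v,f[2],s["grip_width"])
E
python3 st.py; python3 chk.py s7 563.4 -39.6
```

```text
base -29.43370515422415 0.5957775624651044 38.01079551015086 f along -0.6323247408755758 across 0.6281058712191637 6.554033391338886 0.219300470489222
[514.04179731 -37.06240266  38.01079551] [ 0.58682782 -0.67080896  6.55403339] 0.219300470489222
[ 23 179   5   6  18]
[289 213  15  22 270]
[325 290  16  26 343]
[350 314  18  28 384]
[374 338  21  30 441]
pred (array([288.4, 212.8]), array([303.4, 236.1]))
```

Request:
{"op": "step_arm", "data": {"commands": "0 0 0.2 0 0 0 0;0 0 0.4 0 0 0 0;0 0 0.4 0 0 0 0"}}

```text
time_s: 15.6
eef_pos: [514.3, -32.6, 38.0]
ee_rot: [0.001, 0.032, 1.0, 0.0]
force: [1.0, 2.6, 5.9]
grip_width: 0.216
grip_force: 49.2
```

```bash
python3 st.py
```

```text
base -29.410887855802642 5.019500904823291 38.016672995394195 f along 2.7054147197258556 across 0.8759157632773114 5.888935500996754 0.21583127303400268
```

Request:
{"op": "step_arm", "data": {"commands": "0 0 0.1 0 0 0 0;0 0 0.1 0 0 0 0;0 0 0.1 0 0 0 0"}}

```text
time_s: 15.85
eef_pos: [514.4, -31.6, 38.0]
ee_rot: [0.001, 0.031, 1.0, 0.0]
force: [1.3, 3.3, 7.7]
grip_width: 0.216
grip_force: 49.3
```

```bash
python3 st.py
```

```text
base -29.408393428092378 6.058707231066853 38.02990963680356 f along 3.3869128017499484 across 1.1042017231366184 7.716822154798662 0.21606978066176571
```

Request:
{"op": "step_arm", "data": {"commands": "0 0 0.1 0 0 0 0;0 0 0.1 0 0 0 0;0 0 0.1 0 0 0 0"}}

```text
time_s: 16.1
eef_pos: [514.5, -30.5, 38.0]
ee_rot: [0.001, 0.031, 1.0, 0.0]
force: [1.6, 3.8, 6.5]
grip_width: 0.218
grip_force: 49.3
```

```bash
python3 st.py
```

```text
base -29.40693211081648 7.201880266051394 38.02756897649251 f along 3.8578961763989836 across 1.3853426437879421 6.502436216459769 0.2182254339995367
```

Request:
{"op": "step_arm", "data": {"commands": "0 0 0.1 0 0 0 0;0 0 0.1 0 0 0 0;0 0 0.1 0 0 0 0"}}

```text
time_s: 16.35
eef_pos: [514.6, -29.4, 38.0]
ee_rot: [0.001, 0.031, 1.0, 0.0]
force: [1.4, 3.6, 6.6]
grip_width: 0.221
grip_force: 49.3
```

```bash
python3 st.py
```

```text
base -29.38772075286136 8.273363820575273 38.028492972033874 f along 3.680723594775287 across 1.1807488073891685 6.609310019355783 0.22061950843098807
```

Request:
{"op": "step_arm", "data": {"commands": "0 0 0.1 0 0 0 0;0 0 0.1 0 0 0 0;0 0 0.1 0 0 0 0"}}

```text
time_s: 16.6
eef_pos: [514.6, -28.8, 38.0]
ee_rot: [0.001, 0.031, 1.0, 0.0]
force: [0.7, 1.8, 6.2]
grip_width: 0.217
grip_force: 49.2
```

```bash
python3 st.py
```

```text
base -29.365316382040668 8.909048169263672 38.030199068486645 f along 1.8658897196736761 across 0.5755534455374041 6.15597477404741 0.21681340777902144
```

Request:
{"op": "step_arm", "data": {"commands": "0 0 0.1 0 0 0 0;0 0 0.1 0 0 0 0;0 0 0.1 0 0 0 0"}}

```text
time_s: 16.85
eef_pos: [514.7, -28.2, 38.0]
ee_rot: [0.001, 0.031, 1.0, -0.0]
force: [0.0, -0.8, 5.6]
grip_width: 0.216
grip_force: 49.2
```

```bash
python3 st.py
```

```text
base -29.360989422147636 9.470898950274348 38.036077108909794 f along -0.8397246458738465 across 0.06659757102602046 5.559371218710887 0.2160138182765214
```

Request:
{"op": "step_arm", "data": {"commands": "0 0 0.1 0 0 0 0;0 0 0.1 0 0 0 0;0 0 0.1 0 0 0 0"}}

```text
time_s: 17.1
eef_pos: [514.7, -27.7, 38.0]
ee_rot: [0.001, 0.031, 1.0, -0.001]
force: [-0.5, -4.9, 5.3]
grip_width: 0.221
grip_force: 49.3
```

```bash
python3 st.py; python3 - <<'E'
from h import *
i=save("top","t8");i=i[:,:,::-1]
cv2.imwrite("pics/t8c.png",cv2.resize(i[195:285,265:405],None,fx=5,fy=5,interpolation=cv2.INTER_CUBIC))
E
```

```text
base -29.376951382731143 9.957507204451213 38.03173874994263 f along -4.96540679015926 across -0.13873121571433886 5.286082392149487 0.22142663236081833
```

Request:
{"op": "step_arm", "data": {"commands": "0 0 -0.1 0 0 0 0;0 0 -0.1 0 0 0 0;0 0 -0.1 0 0 0 0;0 0 -0.1 0 0 0 0"}}

```text
time_s: 17.48
eef_pos: [514.7, -28.3, 38.0]
ee_rot: [0.001, 0.031, 1.0, -0.0]
force: [-0.3, -0.9, 6.7]
grip_width: 0.218
grip_force: 49.4
```

```bash
python3 st.py; python3 chk.py s9 564 -30.8; python3 - <<'E'
from h import *
capture("top")
for l in("notch","index_ball"):
  for r in spot_point("top",l)[:2]: print(l,r["score"],r["xy"])
i=cv2.imread("pics/s9.png");a=cv2.resize(i[190:280,250:350],None,fx=6,fy=6,interpolation=cv2.INTER_CUBIC);cv2.imwrite("pics/s9c.png",a)
E
```

```text
base -29.378651148879015 9.42438658451223 38.015983124151994 f along -0.954871406842141 across -0.2641808254481616 6.721804735442513 0.2181052162945562
[514.6554901  -28.2549769   38.01598312] [-0.32408356 -0.93623755  6.72180474] 0.2181052162945562
[ 23 179   5   6  18]
[289 216  15  21 258]
[325 290  16  26 346]
[350 314  18  28 386]
[375 338  20  30 441]
pred (array([288.3, 214.5]), array([303.4, 238. ]))
notch 0.94 [335.0, 229.1]
```

View pics/s9c.png

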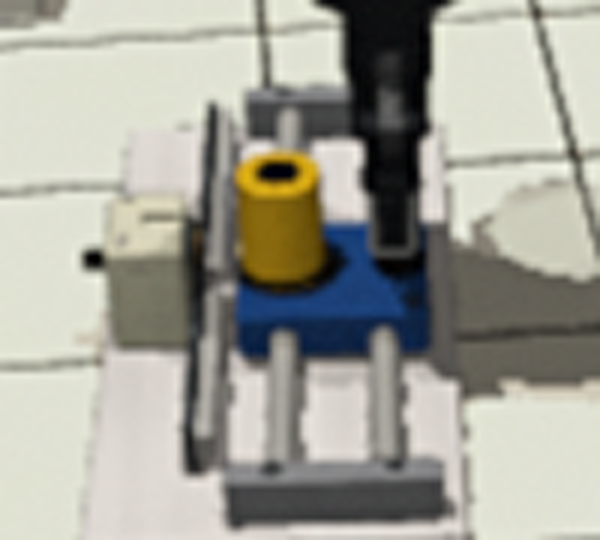

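The picture shows the cap seated flat at (279,220), the carriage level with the probe at (150,270), and the post still gripped at (392,235). The force pattern was a pull-in of up to +3.9 N, then a zero crossing, then a stiff hold, which confirms the ball is in the notch.

```bash
python3 -c "
from rig import *
print(finish_job())"
```

```text
the job is handed in; nothing more can be done
None
```

I handed the job in at about 17.5 s: the cap is seated on the deck over the vial, and the carriage is at rest in the notch with the post still gripped. On my first try the fingers shut on top of the target cap and pressed it with about 31 N, but it didn't move.

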